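# Pin the drawbar and lock it with a hairpin clip

## Task

Push the drawbar pin fully home, until its stop collar bears on the bracket. Then take the larger hairpin clip from the grooved block and slide its straight leg down through the cross hole in the pin until the sprung arm snaps over and hugs the shank. Do not force anything: find the hole by feel rather than pushing the clip hard against the pin, and leave the smaller clip and the things lying round about alone.

Things in the scene. Friction and masses are not known exactly. Their poses are not given: they have to be found in the camera images.
- hitch_bracket: Fixed grey steel clevis bracket, base plate 104 x 108 x 8 mm, two upright cheeks with outer faces at y = -23 and +23 mm; a dark drawbar between them runs away along +x, on a timber packing block. Origin: middle of the underside; z up. +y is the way the pin slides home. Cheeks and drawbar reach 78 mm above the bench, nothing of it is higher.
- pin_axis (a point): Point on the pin's axis midway between the cheeks, 54 mm above the bench; axes as the bracket's, pin along y. Pin: bright steel, 20 mm thick, 106 mm long, cannot turn. A 6.8 mm cross hole, mouth eased 0.5 mm, runs straight up and down through it, 14 mm from the pin's +y end and 92 mm from its -y end. It starts hidden inside the bracket.
- collar (a point): Middle of the stop collar, 38 mm across and 14 mm wide, on the pin at the -y side; moves with the pin. It was clamped on by hand: the cross hole is 70 mm give or take 12 mm from this point in +y, the pin's -y end face 22 mm give or take 12 mm in -y; this differs each time and is not measured. An arm with a dowel stands out 40 mm to -x, no wider than the collar to -y.
- stop_collar (a joint): Slide of collar and pin in the bracket, in m: starts at 0 to 0.010; 0.044 is home, collar against the -y cheek, cross hole then 40 mm give or take 12 mm from pin_axis in +y. Friction about 6 N; it stays where it is left. Can be pushed on the pin's -y end face.
- clip_coil (a point): Centre of the larger hairpin clip's coil: bright 5 mm wire, coil 26 mm across, 10 mm thick along y; grasp across that thickness. 101 mm high, stands upright in the block, legs down 36 mm into it; lift straight out. z up. Straight leg parallel to z at x = -10.5 mm, sprung arm on its +x side. Seated: 54 mm above the pin's axis, y parallel to the pin, arm on either side.
- clip_tip (a point): Lower end of the larger clip's straight leg, 88 mm below the coil's centre, 10.5 mm to its -x side; a flat cut end, 4 mm across, chamfered to the 5 mm wire. Axes as clip_coil. The arm's flared foot ends 9.5 mm higher and meets the shank when this leg is nearly through the pin.
- clip_seat (a point): Point on the axis of the larger clip's straight leg, 54 mm below the coil's centre (34 mm above the tip); it lies on the pin's axis when the clip is seated. Axes as clip_coil.
- clip_arm (a joint): How far the larger clip's sprung arm is open, in rad: 0 at rest and when it hugs the shank, about 0.06 as it rides over; spring 7 N m/rad about the coil, preload 0.14 N m. Riding over takes a downward push of 8 to 13 N, which falls off as the arm snaps home; deeper than that the arm's upper bend is stopped by the shank.
- clip_block: Fixed timber block, 132 x 44 x 46 mm, with a groove 7 mm wide along its top, in which the two clips stand 64 mm apart, either one in front. Origin: middle of the underside; x along the groove, z up.
- small_clip_coil (a point): Centre of the coil of the smaller hairpin clip (4 mm wire, coil 20 mm across, 80 mm high, 8 mm thick), which fits thinner pins: leave it in the block. Axes as clip_coil.
- pliers: Long nose pliers with red grips lying on the bench, 199 x 55 x 13 mm; leave alone. Origin: middle of the underside.
- tape_measure: Tape measure standing on the bench, 36 x 88 x 68 mm; leave alone. Origin: middle of the underside.
- loose_bolt: Hexagon bolt lying on the bench, 42 mm long, 17 mm high; leave alone. Origin: middle of the underside.
There are look-alikes about, which are no part of the job. What is shaped like the part that bears clip_coil but yellow is not meant.

How it is judged:
By the outcome, as a careful person would: the job done as asked, in the order asked, and still so for the second after the job is handed in, with the robot touching nothing.
It also fails if it takes over 64 s, if anything falls off the work surface, if the arm or the gripper's body presses on something with over 40 N, if the wrist force passes 120 N, or if a joint passes its speed limit or range.

## Robot

A 6-joint arm with a two-finger parallel gripper is mounted at the origin on a cart in front of the work surface, level with it; the furniture and walls round the work are solid. World frame = base frame: x ahead of the robot, y to its left, z up, the work surface at z = 0. Lengths are in m, angles in rad, forces in N, time in s.
With the tool pointing down it reaches from about 0.3 to 0.85 m from the base axis. Payload 5.4 kg.
Tool frame: the origin (TCP) lies midway between the tips of the shut fingers; the grasp point (between the pads) lies 19 mm behind it (pinch_z is the distance from the TCP to the grasp point, in m); z points along the fingers, y is the line along which they close (so a half turn about z gives the same grasp; the last joint's range is limited). The gripper opens to 85 mm and grips with 20 to 120 N. Pads are 22 mm wide; open, the fingers measure 114 mm over their backs; the gripper's body (76 mm by 85 mm) begins 54 mm behind the grasp point. The pads swing forward as they close: fully open they stand 13 mm farther back than shut.
Start: joints at [-1.542, 0.158, 1.597, -0, 1.386, -0.21], TCP at [0.136, -0.559, 0.231] pointing down, gripper open.
Joint ranges: [-2.91, 2.91], [-0.94, 2.29], [0.18, 2.7], [-1.29, 4.43], [0.17, 2.64], [-3, 3]. Speed limits (rad/s): [2.57, 2.57, 3.14, 3.14, 3.14, 3.14].

## Interface

Orientations are given as a unit quaternion [w, x, y, z].
In Python, from station import * gives the robot as it stands.
- The arm moves only by the tool step_arm, never from a script. Its argument "rows" is a list of rows, each a list of 3 entries, a list of its own where there are three numbers: the shift along the world's x, y, z in m, then the turn about the world's z in rad, then the opening, from -1 (shut) to 1 (fully open). In form: [[[x, y, z], turn, gripper], ...]. A call has exactly 5 rows; each row is the pose to reach, as a shift and turn from the pose commanded when the call began; what a row does not reach only later rows make up. A row lasts 1/10 s, in which the tool goes at most 50 mm and 8.59 degrees, less where a joint would pass 70% of its speed; a pose out of reach is approached as far as the arm can. A call with a gripper value outside its range is refused whole. The fingers move at their own pace and stop on an object; the grip force is fixed at half the most. Time passes only in rows, so rows that repeat a pose let the fingers close, or fill a call up. It gives the time, the measured TCP pose, the force, the opening and the grip force at its end, in the units of the state.
- observe(): the state, without advancing time (a new reading comes with each control period).
- snapshot(name): name is "scene" or "top" or "wrist"; returns the picture (400x640x3 uint8, blue, green, red); there is no depth.
- calibration(name): a dict with "fx", "fy", "cx", "cy" (pixels), "xyz" and "attitude" of the camera in the world. Camera axes: x right, y down, z forward; pixel columns grow to the right and rows downward; lengths in m; the calibration is good to about 2 mm. The wrist camera is an equidistant fisheye: a pixel r from the principal point sees the ray r / f radians off the axis. A picture is of the moment at which its call begins: read the wrist's pose just before it. calibration takes no time and is no camera call; for the wrist camera it gives the pose at the moment of the call.
- hand_in(): hands the job in; it is judged then, once.
Trained networks look in the newest picture that a camera, given by its name, has taken for a name from the list of things; names that differ only in an ending like _2 or _b are one class to them, and where a whole thing is asked for, a point or a joint stands for the part that bears it (a point fixed in the world has none). Each returns a list of dicts, best first, with "p" (0 to 1); they miss things now and then, are a little off and sometimes report something else, mostly with a low value. They report only what shows in the picture. A call takes as long as a camera call. They do not tell look-alikes from the thing itself.
- look_for(camera, name): "position" ([x, y, z] in m, in the coordinates of the camera as it stood for that picture, good to about 4 mm: the middle of the surface that is visible of it).
- spot_point(camera, name): "position" ([x, y, z] in m, in the coordinates of the camera as it stood for that picture, good to about 4 mm: a listed point, or the origin of a listed thing).
The state is a dict: "time": time; "q": joint angles; "joint_vel": joint speeds; "joint_efforts": joint torques, N m; "ee_pos": TCP position; "orientation": TCP orientation; "ft_force": force on the tool from outside, world axes, zero at the start; "wrist_torque": the same for the moment, N m; "width": finger opening in m; "grasp_force": force on a finger pad.
Only numpy, scipy, OpenCV 4.12 (cv2) and the standard library are available. Lean on these libraries where they do the work, as an engineer would, in place of code of your own. Each camera call takes 0.05 s, during which the arm holds its last target. There are 200 camera calls.

## Working session

There is one attempt and no reset: what is moved stays moved. The work goes in short steps, Python scripts to look and compute and a tool call to move; the robot and the scene stay as the last step left them, time stands still between calls to the robot, and variables do not carry over. Pictures are saved under pics/ and viewed, at most 10 in all, crops included, and the job is handed in when it is done.

Besides the shell and the picture viewer there is one more tool, called after ">>>" as name(argument=value, ...) on one line, values as JSON. step_arm: Moves the arm, as the interface text tells. Its arguments: {"type":"object","properties":{"rows":{"type":"array"}},"required":["rows"]}

```bash
mkdir -p pics; cat > h.py <<'E'
from station import *
import numpy as np, cv2
from scipy.spatial.transform import Rotation as R
def cam(n):
    c=calibration(n); a=np.array(c["attitude"],float)
    M=a if a.shape==(3,3) else R.from_quat(a[[1,2,3,0]]).as_matrix()
    return c,np.array(c["xyz"]),M
def net(n,things,f=spot_point,k=3):
    c,t,M=cam(n)
    for th in things:
        for d in f(n,th)[:k]:
            p=np.array(d["position"]); w=M@p+t
            if n=="wrist":
                r=np.hypot(*p[:2]); s=np.arctan2(r,p[2])/r
                px=(c["cx"]+c["fx"]*p[0]*s,c["cy"]+c["fy"]*p[1]*s)
            else: px=(c["cx"]+c["fx"]*p[0]/p[2],c["cy"]+c["fy"]*p[1]/p[2])
            print(n,th,round(d["p"],2),w.round(4),np.round(px))
E
python3 - <<'E'
from h import *
print(calibration("scene"))
ims=[]
for n in("scene","top"):
    im=snapshot(n); cv2.imwrite(f"pics/{n}0.png",im)
    net(n,["hitch_bracket","pin_axis","collar","clip_coil","clip_tip","clip_block","small_clip_coil","pliers","tape_measure","loose_bolt"])
s=observe(); print(s["time"],s["ft_force"],s["orientation"])
E
```

```text
{'fx': 368.6368066713503, 'fy': 368.6368066713503, 'cx': 323.8163423062023, 'cy': 199.77853558248887, 'xyz': array([0.21259366, 0.5454564 , 0.78823117]), 'attitude': array([ 0.08580365, -0.24388569,  0.9152168 , -0.30908852])}
scene hitch_bracket 0.69 [ 0.5059  0.0016 -0.0017] [332. 196.]
scene pin_axis 0.89 [0.5049 0.0035 0.0549] [332. 183.]
scene pin_axis 0.71 [0.4697 0.2943 0.096 ] [279. 271.]
scene collar 0.7 [ 0.3657  0.1278 -0.0011] [357. 254.]
scene collar 0.57 [ 0.4946 -0.0612  0.0524] [347. 169.]
scene clip_coil 0.55 [0.4723 0.2947 0.0929] [278. 271.]
scene clip_coil 0.53 [0.4769 0.4066 0.008 ] [250. 330.]
scene clip_coil 0.49 [0.5141 0.1129 0.0028] [308. 223.]
scene clip_tip 0.62 [5.668e-01 4.190e-01 1.000e-04] [214. 316.]
scene clip_tip 0.6 [0.5048 0.2044 0.0075] [292. 251.]
scene clip_tip 0.49 [0.4599 0.2899 0.01  ] [287. 288.]
scene clip_block 0.97 [4.891e-01 2.842e-01 1.000e-04] [279. 282.]
scene small_clip_coil 0.57 [ 0.489   0.2887 -0.0029] [278. 284.]
scene small_clip_coil 0.53 [0.5367 0.2816 0.0785] [257. 256.]
scene pliers 0.65 [ 0.4404 -0.2566  0.0032] [393. 145.]
[... 256 characters left out ...]
5101 0.0018 0.054 ] [335. 202.]
top collar 0.61 [ 0.4909 -0.0598  0.0538] [357. 209.]
top clip_coil 0.46 [0.473  0.2865 0.1011] [228. 210.]
top clip_coil 0.44 [0.4795 0.41   0.0089] [192. 211.]
top clip_coil 0.43 [0.5196 0.1148 0.0111] [295. 200.]
top clip_tip 0.47 [0.4626 0.2921 0.0105] [232. 218.]
top clip_tip 0.42 [0.5619 0.4194 0.0055] [191. 183.]
top small_clip_coil 0.6 [0.5334 0.2778 0.0816] [234. 189.]
top small_clip_coil 0.3 [ 0.4463 -0.2587  0.0005] [424. 229.]
top tape_measure 0.59 [ 0.6531 -0.2771  0.0049] [430. 159.]
top loose_bolt 0.51 [ 0.3651  0.1328 -0.0007] [287. 254.]
1.1 [-0.02340392  0.15956329  0.32816976] [-2.83131452e-05  9.92880156e-01  1.19117563e-01 -1.08770822e-05]
```

```bash
python3 - <<'E'
import cv2,numpy as np
a=cv2.imread("pics/scene0.png")[100:350,180:480]
cv2.imwrite("pics/c0.png",cv2.resize(a,(720,600),interpolation=cv2.INTER_CUBIC))
a=cv2.imread("pics/top0.png")[130:280,180:460]
cv2.imwrite("pics/c1.png",cv2.resize(a,(800,428),interpolation=cv2.INTER_CUBIC))
E
```

```text
(no output)
```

View pics/c0.png

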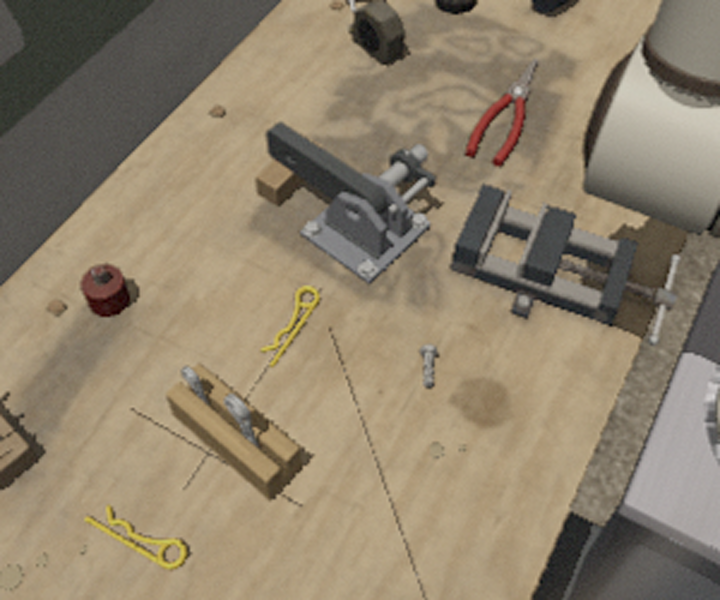

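View pics/c1.png

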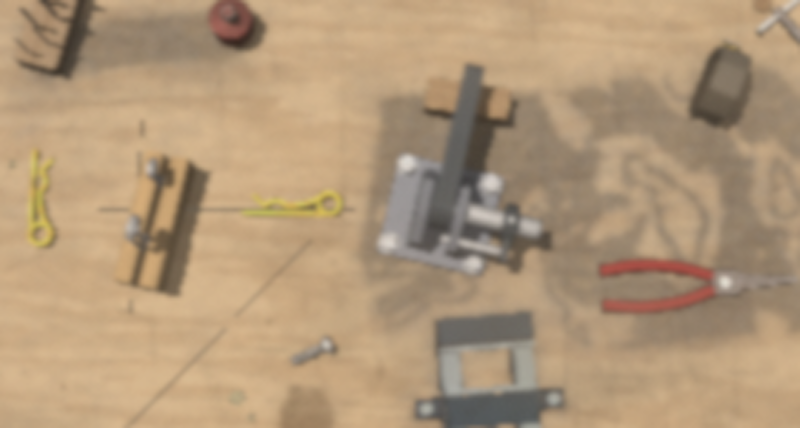

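Image findings (crop pixels):
- **Scene crop:** the grey clips stand in the block at about (240,415) and (195,380). Yellow look-alikes lie flat at (295,325) and (140,540), so they are ruled out. The pin end and collar are at (415,160).
- **Top crop:** the drawbar gives a bracket yaw of about -0.22 rad. The larger clip is the front one, at x≈0.472.

Next I approach the pin's -y end from above.

>>> step_arm(rows=[[[0.03, 0.039, 0], -0.12, -1], [[0.06, 0.078, 0], -0.24, -1], [[0.09, 0.117, 0], -0.36, -1], [[0.12, 0.155, 0], -0.46, -1], [[0.15, 0.194, 0], -0.46, -1]])

```text
time: 1.6
ee_pos: [0.2868, -0.3631, 0.2315]
orientation: [0.0, 0.994, -0.112, 0.0]
ft_force: [0.8, -0.5, -0.1]
width: 0.0123
grasp_force: 0.0
```

>>> step_arm(rows=[[[0.03, 0.039, 0], 0, -1], [[0.06, 0.078, 0], 0, -1], [[0.09, 0.117, 0], 0, -1], [[0.12, 0.155, 0], 0, -1], [[0.15, 0.194, 0], 0, -1]])

```text
time: 2.1
ee_pos: [0.437, -0.169, 0.2317]
orientation: [0.0, 0.994, -0.11, 0.0]
ft_force: [1.2, -0.7, -0.3]
width: 0.0002
grasp_force: 0.0
```

>>> step_arm(rows=[[[0.02, 0.02, -0.02], 0, -1], [[0.035, 0.036, -0.04], 0, -1], [[0.035, 0.036, -0.05], 0, -1], [[0.035, 0.036, -0.05], 0, -1], [[0.035, 0.036, -0.05], 0, -1]])

```text
time: 2.6
ee_pos: [0.4708, -0.1355, 0.1818]
orientation: [0.0, 0.994, -0.111, 0.0]
ft_force: [1.1, 0.2, 0.4]
width: 0.0001
grasp_force: 0.0
```

```bash
python3 - <<'E'
from h import *
s=observe(); print(s["time"],s["ee_pos"],s["orientation"],s["q"],s["ft_force"],s["width"])
im=snapshot("wrist"); cv2.imwrite("pics/w1.png",im)
c,t,M=cam("wrist"); print(c,M.round(3))
net("wrist",["pin_axis","collar","hitch_bracket"])
cv2.imwrite("pics/w1b.png",cv2.resize(im,(800,500)))
E
```

```text
2.6 [ 0.47076073 -0.13549407  0.18179719] [ 2.38343700e-04  9.93840557e-01 -1.10819093e-01  1.35734964e-04] [-5.27305106e-01 -2.06713748e-02  1.88618240e+00 -3.40960135e-04
  1.27564061e+00  1.26568470e+00] [1.09726038 0.16942227 0.3844959 ] 0.00012801502542344673
{'fx': 309.70691628693146, 'fy': 309.70691628693146, 'cx': 318.8907641612391, 'cy': 199.173047172312, 'xyz': array([ 0.53854985, -0.1507389 ,  0.32606433]), 'attitude': array([-0.08607443, -0.61829137,  0.77394329,  0.10638966])} [[-0.221 -0.939 -0.265]
 [-0.975  0.213  0.058]
 [ 0.002  0.271 -0.963]]
wrist pin_axis 0.92 [0.5047 0.0009 0.0539] [174. 189.]
wrist collar 0.91 [ 0.4954 -0.0646  0.0584] [236. 184.]
wrist hitch_bracket 0.92 [0.5075 0.0039 0.0011] [191. 176.]
wrist hitch_bracket 0.27 [ 0.4923 -0.0603  0.0546] [234. 187.]
```

View pics/w1b.png

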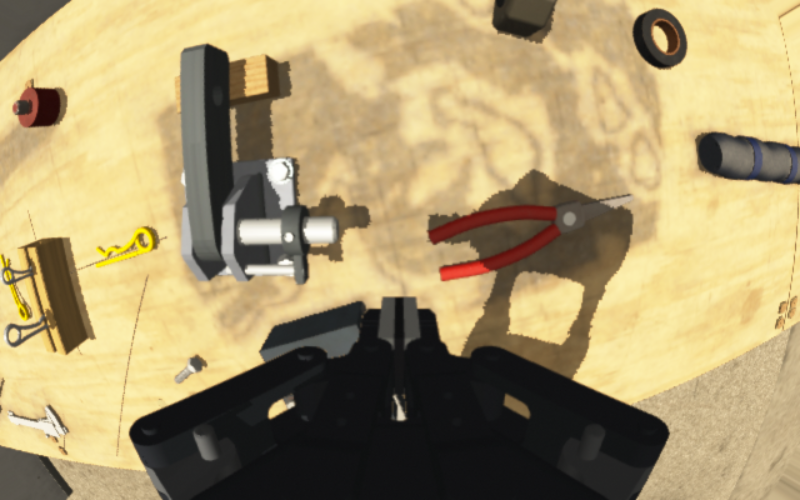

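The wrist view shows the pin's -y end at view pixel (337,229), the collar at (291,231), and the pin meeting the cheek at about (240,231). The gripper is well clear of all of it.

```bash
cat >> h.py <<'E'
def ray(n,u,v,z,C=None):
    c,t,M=C or cam(n)
    x,y=(u-c["cx"])/c["fx"],(v-c["cy"])/c["fy"]
    if n=="wrist":
        r=np.hypot(x,y); d=np.array([x/r*np.sin(r),y/r*np.sin(r),np.cos(r)]) if r>0 else np.array([0,0,1.])
    else: d=np.array([x,y,1.])
    d=M@d; return t+d*(z-t[2])/d[2]
E
python3 - <<'E'
from h import *
for nm,u,v,z in[("end",337,229,.054),("end top",336,216,.054),("end bot",336,243,.054),("pin cheek mid",240,231,.058),("drawbar near L",185,262,.078),("drawbar far L",184,47,.078),("drawbar far R",226,50,.078),("bar near R",219,270,.078)]:
    print(nm,ray("wrist",u*.8,v*.8,z).round(4))
E
```

```text
end [ 0.4885 -0.0938  0.054 ]
end top [ 0.498  -0.0956  0.054 ]
end bot [ 0.4785 -0.0904  0.054 ]
pin cheek mid [ 0.5051 -0.0211  0.058 ]
drawbar near L [0.496  0.0229 0.078 ]
drawbar far L [ 0.6478 -0.0209  0.078 ]
drawbar far R [ 0.6324 -0.0527  0.078 ]
bar near R [ 0.4839 -0.0041  0.078 ]
```

>>> step_arm(rows=[[[0.008, 0.0, -0.04], 0, -1], [[0.008, 0.0, -0.08], 0, -1], [[0.008, 0.0, -0.12], 0, -1], [[0.008, 0.0, -0.135], 0, -1], [[0.008, 0.0, -0.135], 0, -1]])

```text
time: 3.3
ee_pos: [0.4769, -0.134, 0.0441]
orientation: [-0.001, 0.994, -0.111, -0.002]
ft_force: [-0.6, 1.4, 1.1]
width: 0.0003
grasp_force: 0.0
```

>>> step_arm(rows=[[[0.0012, 0.005, 0], -0.012, -1], [[0.0024, 0.01, 0], -0.012, -1], [[0.0035, 0.015, 0], -0.012, -1], [[0.0046, 0.0195, 0], -0.012, -1], [[0.0058, 0.0245, 0], -0.012, -1]])

```text
time: 3.8
ee_pos: [0.4853, -0.1098, 0.0469]
orientation: [0.0, 0.993, -0.116, 0.001]
ft_force: [1.3, -0.5, -0.7]
width: 0.0002
grasp_force: 0.0
```

>>> step_arm(rows=[[[0.0007, 0.003, 0], 0, -1], [[0.0014, 0.006, 0], 0, -1], [[0.0021, 0.009, 0], 0, -1], [[0.0028, 0.012, 0], 0, -1], [[0.0035, 0.015, 0], 0, -1]])

```text
time: 4.3
ee_pos: [0.488, -0.0964, 0.0466]
orientation: [0.001, 0.993, -0.116, -0.0]
ft_force: [-3.4, -6.7, 2.3]
width: -0.0002
grasp_force: 3.4
```

>>> step_arm(rows=[[[0.0007, 0.003, 0], 0, -1], [[0.0014, 0.006, 0], 0, -1], [[0.0021, 0.009, 0], 0, -1], [[0.0028, 0.012, 0], 0, -1], [[0.0035, 0.015, 0], 0, -1]])

```text
time: 4.8
ee_pos: [0.4912, -0.0813, 0.0465]
orientation: [0.001, 0.993, -0.116, -0.001]
ft_force: [-5.1, -6.9, 2.5]
width: 0.0002
grasp_force: 3.5
```

>>> step_arm(rows=[[[0.0003, 0.0015, 0], 0, -1], [[0.0007, 0.003, 0], 0, -1], [[0.001, 0.0045, 0], 0, -1], [[0.0014, 0.006, 0], 0, -1], [[0.0014, 0.006, 0], 0, -1]])

```text
time: 5.3
ee_pos: [0.4927, -0.0751, 0.0464]
orientation: [0.001, 0.993, -0.116, -0.001]
ft_force: [-3.0, -4.3, 1.9]
width: 0.0001
grasp_force: 2.7
```

>>> step_arm(rows=[[[0.0003, 0.0015, 0], 0, -1], [[0.0007, 0.003, 0], 0, -1], [[0.001, 0.0045, 0], 0, -1], [[0.0014, 0.006, 0], 0, -1], [[0.0014, 0.006, 0], 0, -1]])

```text
time: 5.8
ee_pos: [0.4937, -0.0708, 0.0465]
orientation: [0.003, 0.993, -0.115, -0.001]
ft_force: [-5.8, -11.2, 2.6]
width: -0.0
grasp_force: 6.7
```

>>> step_arm(rows=[[[0.0002, 0.0008, 0], 0, -1], [[0.0003, 0.0015, 0], 0, -1], [[0.0003, 0.0015, 0], 0, -1], [[0.0003, 0.0015, 0], 0, -1], [[0.0003, 0.0015, 0], 0, -1]])

```text
time: 6.3
ee_pos: [0.4937, -0.0706, 0.0465]
orientation: [0.004, 0.993, -0.115, -0.001]
ft_force: [-7.8, -17.0, 1.2]
width: 0.0
grasp_force: 9.4
```

```bash
python3 - <<'E'
from h import *
s=observe(); print(s["time"],s["ee_pos"],s["ft_force"])
im=snapshot("wrist"); cv2.imwrite("pics/w2.png",im)
net("wrist",["pin_axis","collar","hitch_bracket"])
cv2.imwrite("pics/w2b.png",cv2.resize(im[40:290,100:420],(768,600),interpolation=cv2.INTER_CUBIC))
E
```

```text
6.3 [ 0.49372385 -0.07064101  0.04652126] [ -7.82986289 -16.95004602   1.16238551]
wrist pin_axis 0.76 [0.5058 0.0011 0.0518] [183. 262.]
wrist collar 0.81 [ 0.4983 -0.0302  0.0563] [238. 269.]
wrist hitch_bracket 0.98 [ 0.5075  0.0076 -0.0022] [204. 226.]
```

View pics/w2b.png

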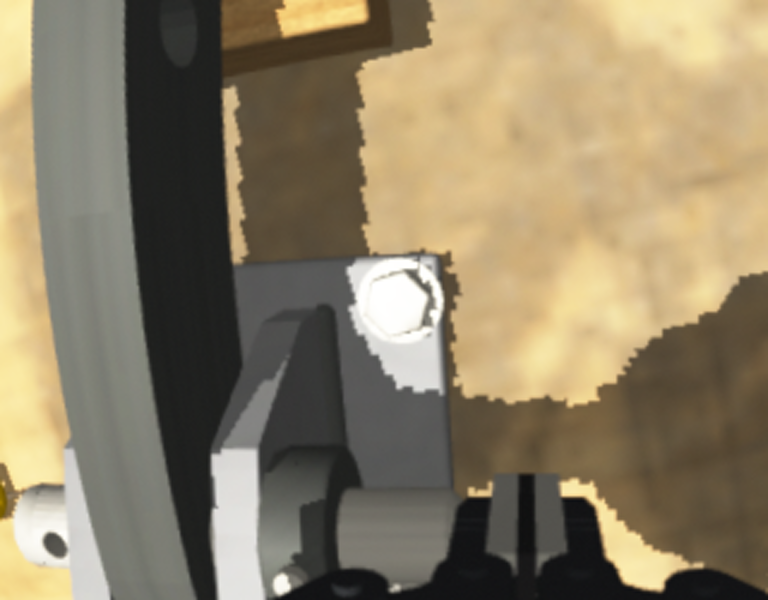

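The crop shows the collar against the cheek at (300,520). The force rose to about 18 N with no further travel, so the pin is home. The cross hole shows at (55,545). I back off, rise and look down at the hole.

>>> step_arm(rows=[[[-0.003, -0.012, 0], 0, -1], [[-0.005, -0.02, 0.02], 0, -1], [[-0.005, -0.02, 0.065], 0, -1], [[-0.005, -0.02, 0.11], 0, -1], [[-0.01, 0.01, 0.14], 0, -1]])

```text
time: 7.0
ee_pos: [0.4867, -0.0589, 0.1901]
orientation: [0.001, 0.993, -0.118, 0.003]
ft_force: [1.2, 0.6, -0.5]
width: 0.0002
grasp_force: 0.0
```

>>> step_arm(rows=[[[-0.01, 0.045, 0.0], 0, 0], [[-0.02, 0.09, 0.0], 0, 0], [[-0.025, 0.11, 0.0], 0, 0], [[-0.025, 0.11, 0.0], 0, 0], [[-0.025, 0.11, 0.0], 0, 0]])

```text
time: 7.5
ee_pos: [0.46, 0.0532, 0.1863]
orientation: [0.0, 0.993, -0.116, 0.0]
ft_force: [0.6, 0.0, 0.2]
width: 0.0428
grasp_force: 0.0
```

```bash
python3 - <<'E'
from h import *
s=observe(); print(s["time"],s["ee_pos"],s["orientation"],s["ft_force"])
im=snapshot("wrist"); cv2.imwrite("pics/w3.png",im)
print(cam("wrist"))
net("wrist",["pin_axis","collar","hitch_bracket","clip_coil","small_clip_coil"])
c=cam("wrist"); 
# crop around predicted hole
p=c[2].T@(np.array([.5135,.031,.064])-c[1]); r=np.hypot(*p[:2]); k=np.arctan2(r,p[2])/r*c[0]["fx"]
u,v=int(c[0]["cx"]+p[0]*k),int(c[0]["cy"]+p[1]*k); print(u,v)
cv2.imwrite("pics/w3b.png",cv2.resize(im[v-50:v+50,u-60:u+60],(720,600),interpolation=cv2.INTER_CUBIC))
E
```

```text
7.5 [0.45996804 0.0531965  0.18629945] [ 1.22093702e-04  9.93265183e-01 -1.15863018e-01  1.47316434e-04] [0.59985936 0.00688073 0.16450952]
({'fx': 309.70691628693146, 'fy': 309.70691628693146, 'cx': 318.8907641612391, 'cy': 199.173047172312, 'xyz': array([0.52764656, 0.03688103, 0.33000177]), 'attitude': array([-0.08562422, -0.61401869,  0.77724067,  0.10745454])}, array([0.52764656, 0.03688103, 0.33000177]), array([[-0.23129908, -0.93607918, -0.26505944],
       [-0.97288202,  0.22286913,  0.06188634],
       [ 0.00114306,  0.27218582, -0.96224403]]))
wrist pin_axis 0.95 [ 0.5032 -0.0027  0.0524] [368. 131.]
wrist collar 0.97 [ 0.5018 -0.0268  0.0539] [394. 127.]
wrist collar 0.57 [ 4.487e-01 -2.602e-01  2.000e-04] [553. 137.]
wrist hitch_bracket 0.69 [ 0.5036 -0.0293  0.0548] [396. 125.]
wrist hitch_bracket 0.68 [ 5.085e-01  2.300e-03 -3.000e-04] [354. 124.]
wrist hitch_bracket 0.33 [ 5.024e-01 -2.000e-04  5.390e-02] [365. 132.]
wrist clip_coil 0.85 [0.4726 0.2889 0.1022] [ 88. 245.]
wrist clip_coil 0.57 [0.4806 0.4062 0.011 ] [ 73. 227.]
wrist small_clip_coil 0.55 [0.5335 0.2773 0.0814] [ 87. 180.]
328 128
```

View pics/w3b.png

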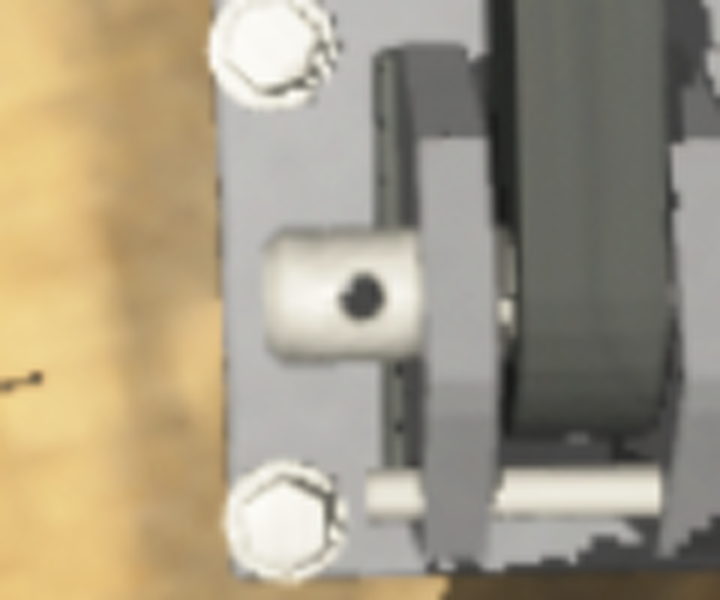

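The crop shows the cross hole at (362,296), on the pin just outside the +y cheek. Now over to the clip block.

>>> step_arm(rows=[[[-0.004, 0.044, 0.005], 0, 0.4], [[-0.008, 0.088, 0.01], 0, 0.4], [[-0.012, 0.132, 0.01], 0, 0.4], [[-0.016, 0.176, 0.01], 0, 0.4], [[-0.02, 0.217, 0.01], 0, 0.4]])

```text
time: 8.3
ee_pos: [0.4399, 0.2718, 0.1964]
orientation: [-0.0, 0.993, -0.117, 0.0]
ft_force: [-0.2, -0.9, 0.4]
width: 0.0598
grasp_force: 0.0
```

>>> step_arm(rows=[[[0, 0, 0], 0, 0.4], [[0, 0, 0], 0, 0.4], [[0, 0, 0], 0, 0.4], [[0, 0, 0], 0, 0.4], [[0, 0, 0], 0, 0.4]])

```text
time: 8.8
ee_pos: [0.4403, 0.2693, 0.1963]
orientation: [0.0, 0.993, -0.117, 0.0]
ft_force: [-0.5, -0.5, 0.2]
width: 0.0597
grasp_force: 0.0
```

```bash
python3 - <<'E'
from h import *
M=R.from_quat(np.array([-0.61401869,0.77724067,0.10745454,-0.08562422])).as_matrix()
C=(calibration("wrist"),np.array([0.52764656, 0.03688103, 0.33000177]),M)
print("hole",ray("wrist",328.3,127.3,.064,C))
for n,u,v in[("bolt TL",270,45),("bolt BL",285,520)]: print(n,ray("wrist",268+u/6,78+v/6,.012,C))
print("pin end",ray("wrist",268+265/6,78+295/6,.058,C))
s=observe(); print(s["time"],s["ee_pos"],s["width"])
im=snapshot("wrist"); cv2.imwrite("pics/w4.png",im)
net("wrist",["clip_coil","clip_tip","clip_block","small_clip_coil"])
c=cam("wrist"); 
p=c[2].T@(np.array([.49,.285,.07])-c[1]); r=np.hypot(*p[:2]); k=np.arctan2(r,p[2])/r*c[0]["fx"]
u,v=int(c[0]["cx"]+p[0]*k),int(c[0]["cy"]+p[1]*k); print("crop",u-100,v-100)
cv2.imwrite("pics/w4b.png",cv2.resize(im[v-100:v+100,u-100:u+100],(600,600),interpolation=cv2.INTER_CUBIC))
E
```

```text
hole [0.51444995 0.03146306 0.064     ]
bolt TL [0.55729591 0.0355629  0.012     ]
bolt BL [0.47710245 0.05214412 0.012     ]
pin end [0.51750976 0.04499335 0.058     ]
8.8 [0.44026275 0.26931535 0.1963315 ] 0.059723981888888236
wrist clip_coil 0.83 [0.4814 0.4085 0.0109] [192. 173.]
wrist clip_coil 0.68 [0.4717 0.2891 0.0974] [286. 169.]
wrist clip_coil 0.65 [0.5162 0.1176 0.007 ] [436.  83.]
wrist clip_tip 0.76 [0.4617 0.2967 0.0109] [290. 165.]
wrist clip_tip 0.72 [ 0.5024  0.2027 -0.0012] [365. 108.]
wrist clip_tip 0.57 [0.5669 0.4174 0.0066] [168. 104.]
wrist clip_block 0.66 [ 0.4919  0.2887 -0.0029] [291. 135.]
wrist small_clip_coil 0.81 [0.532  0.2801 0.0809] [281.  93.]
crop 188 41
```

View pics/w4b.png

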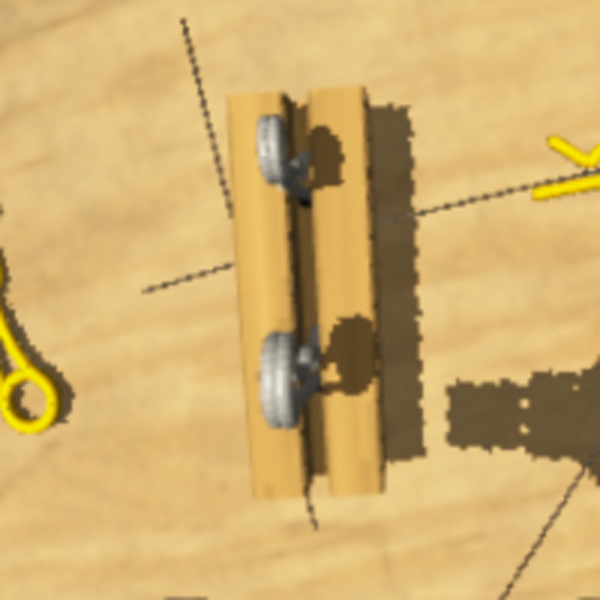

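The larger grey clip is the lower one at crop (279,380), coil 26 mm against about 20 mm for the one at (272,150). It stands in the block, so it is the one meant, and the yellow ones are not.

```bash
python3 - <<'E'
from h import *
f=lambda u,v,z: ray("wrist",188+u/3,41+v/3,z)
a,b=f(230,97,.046),f(253,497,.046); c,d=f(365,88,.046),f(385,492,.046)
for p,q in((a,b),(c,d)): print(p.round(4),q.round(4),np.arctan2(*(p-q)[[1,0]]))
m=(a+b+c+d)/4; print("block mid",m.round(4))
for z in(.098,.111):print("coil",z,f(279,380,z).round(4),"hi",f(279,333,z).round(4),"lo",f(279,427,z).round(4))
print("small",f(272,150,.08).round(4))
E
```

```text
[0.5579 0.2944 0.046 ] [0.4297 0.3204 0.046 ] -0.20009955020468717
[0.5498 0.2527 0.046 ] [0.4212 0.2771 0.046 ] -0.1873496696619697
block mid [0.4896 0.2861 0.046 ]
coil 0.098 [0.4731 0.2932 0.098 ] hi [0.4853 0.29   0.098 ] lo [0.4607 0.2965 0.098 ]
coil 0.111 [0.475  0.2911 0.111 ] hi [0.4865 0.288  0.111 ] lo [0.4633 0.2942 0.111 ]
small [0.5342 0.2819 0.08  ]
```

>>> step_arm(rows=[[[0.0325, 0.0207, 0.0], 0.04, 0.3], [[0.0325, 0.0207, -0.03], 0.04, 0.3], [[0.0325, 0.0207, -0.06], 0.04, 0.3], [[0.0325, 0.0207, -0.09], 0.04, 0.3], [[0.0325, 0.0207, -0.117], 0.04, 0.3]])

```text
time: 9.55
ee_pos: [0.4721, 0.2909, 0.0778]
orientation: [0.0, 0.995, -0.096, -0.0]
ft_force: [-0.4, -0.1, 0.5]
width: 0.0555
grasp_force: 0.0
```

>>> step_arm(rows=[[[0, 0, 0], 0, 0.3], [[0, 0, 0], 0, -0.2], [[0, 0, 0], 0, -1], [[0, 0, 0], 0, -1], [[0, 0, 0], 0, -1]])

```text
time: 10.05
ee_pos: [0.4737, 0.2913, 0.0813]
orientation: [-0.001, 0.995, -0.096, 0.002]
ft_force: [-0.4, -0.6, 4.8]
width: 0.0087
grasp_force: 58.9
```

>>> step_arm(rows=[[[0, 0, 0], 0, -1], [[0, 0, 0], 0, -1], [[0, 0, 0], 0, -1], [[0, 0, 0.002], 0, -1], [[0, 0, 0.004], 0, -1]])

```text
time: 10.55
ee_pos: [0.4723, 0.2911, 0.0835]
orientation: [-0.0, 0.995, -0.096, -0.0]
ft_force: [-0.7, 0.3, -1.0]
width: 0.0087
grasp_force: 58.4
```

>>> step_arm(rows=[[[0, 0, 0.015], 0, -1], [[0, 0, 0.03], 0, -1], [[0, 0, 0.05], 0, -1], [[0, 0, 0.08], 0, -1], [[0, 0, 0.1], 0, -1]])

```text
time: 11.05
ee_pos: [0.4733, 0.2915, 0.187]
orientation: [-0.001, 0.995, -0.096, 0.002]
ft_force: [0.8, -0.1, -0.6]
width: 0.009
grasp_force: 58.5
```

```bash
python3 - <<'E'
from h import *
s=observe(); print(s["time"],s["ee_pos"],s["orientation"],s["width"],s["ft_force"])
for n in("scene","wrist"):
    im=snapshot(n); cv2.imwrite(f"pics/{n}5.png",im)
    net(n,["clip_coil","clip_tip","clip_seat"])
    C=cam(n)
    q=np.array(s["ee_pos"])-[0,0,.02]; p=C[2].T@(q-C[1]); 
    if n=="wrist": r=np.hypot(*p[:2]); k=np.arctan2(r,p[2])/r*C[0]["fx"]
    else: k=C[0]["fx"]/p[2]
    u,v=int(C[0]["cx"]+p[0]*k),int(C[0]["cy"]+p[1]*k); print(u,v)
    v=min(v,335);a=im[v-65:v+65,u-65:u+65]
    cv2.imwrite(f"pics/{n}5b.png",cv2.resize(a,(400,400),interpolation=cv2.INTER_CUBIC)); print(u-65,v-65)
cv2.imwrite("pics/5.png",np.hstack([cv2.imread("pics/scene5b.png"),cv2.imread("pics/wrist5b.png")]))
E
```

```text
11.05 [0.47330424 0.29147146 0.18697862] [-8.55076768e-04  9.95340185e-01 -9.64070297e-02  1.69386955e-03] 0.008952085450310687 [ 0.76855544 -0.1109532  -0.5888106 ]
scene clip_coil 0.59 [5.121e-01 1.134e-01 4.000e-04] [309. 224.]
scene clip_coil 0.51 [0.4771 0.4083 0.0092] [249. 331.]
scene clip_coil 0.42 [0.472  0.2948 0.1992] [272. 245.]
scene clip_tip 0.63 [0.5024 0.2032 0.0064] [293. 252.]
scene clip_tip 0.61 [0.4575 0.2921 0.1174] [283. 268.]
scene clip_tip 0.54 [0.5674 0.4191 0.0032] [213. 315.]
scene clip_seat 0.74 [0.5031 0.1692 0.0046] [300. 241.]
scene clip_seat 0.69 [0.4565 0.2983 0.1501] [280. 263.]
scene clip_seat 0.64 [0.5332 0.4153 0.0029] [227. 322.]
274 251
209 186
wrist clip_coil 0.88 [0.5155 0.1177 0.0061] [465. 114.]
wrist clip_coil 0.76 [0.4794 0.4069 0.0076] [214. 194.]
wrist clip_coil 0.66 [0.4722 0.2895 0.1964] [322. 264.]
wrist clip_tip 0.95 [ 0.5035  0.2066 -0.002 ] [390. 135.]
wrist clip_tip 0.9 [0.4592 0.2978 0.1135] [313. 229.]
wrist clip_tip 0.67 [0.5695 0.4169 0.0049] [188. 117.]
wrist clip_seat 0.85 [0.501  0.1669 0.0079] [428. 133.]
wrist clip_seat 0.74 [0.5037 0.     0.0522] [568. 117.]
wrist clip_seat 0.72 [ 0.492   0.285  -0.0035] [320. 159.]
316 238
251 173
```

View pics/5.png

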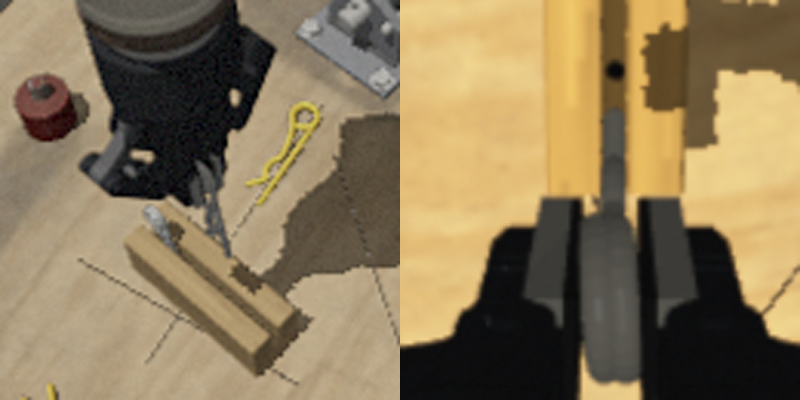

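The clip is held upright. In the left crop the tip is at (228,255), and in the right crop the foot is at (614,110). Now I carry it to hover over the hole.

>>> step_arm(rows=[[[0.009, -0.044, 0], -0.01, -1], [[0.018, -0.088, 0], -0.02, -1], [[0.027, -0.132, 0], -0.03, -1], [[0.036, -0.176, 0], -0.03, -1], [[0.045, -0.22, 0], -0.03, -1]])

```text
time: 11.95
ee_pos: [0.5169, 0.0694, 0.1824]
orientation: [-0.0, 0.994, -0.111, -0.001]
ft_force: [0.8, 0.5, -0.4]
width: 0.0089
grasp_force: 58.7
```

>>> step_arm(rows=[[[0.005, -0.025, 0], 0, -1], [[0.0085, -0.043, -0.01], 0, -1], [[0.0085, -0.043, -0.03], 0, -1], [[0.0085, -0.043, -0.04], 0, -1], [[0.0085, -0.043, -0.04], 0, -1]])

```text
time: 12.45
ee_pos: [0.524, 0.0285, 0.1408]
orientation: [-0.0, 0.994, -0.111, -0.003]
ft_force: [0.0, -0.6, -1.0]
width: 0.009
grasp_force: 58.7
```

>>> step_arm(rows=[[[0, 0, 0], 0, -1], [[0, 0, 0], 0, -1], [[0, 0, 0], 0, -1], [[0, 0, 0], 0, -1], [[0, 0, 0], 0, -1]])

```text
time: 12.95
ee_pos: [0.5261, 0.0281, 0.1437]
orientation: [0.0, 0.994, -0.111, 0.0]
ft_force: [-0.0, -0.2, -0.0]
width: 0.0089
grasp_force: 58.7
```

```bash
python3 - <<'E'
from h import *
s=observe(); print(s["time"],s["ee_pos"],s["orientation"],s["width"],s["ft_force"])
out=[]
for n in("scene","wrist"):
    im=snapshot(n); cv2.imwrite(f"pics/{n}6.png",im)
    net(n,["clip_coil","clip_tip","pin_axis"],k=2)
    C=cam(n)
    q=np.array([.5145,.0315,.07]); p=C[2].T@(q-C[1]); 
    if n=="wrist": r=np.hypot(*p[:2]); k=np.arctan2(r,p[2])/r*C[0]["fx"]
    else: k=C[0]["fx"]/p[2]
    u,v=int(C[0]["cx"]+p[0]*k),int(C[0]["cy"]+p[1]*k)
    v=min(v,360);w=30 if n=="scene" else 50; a=im[v-w:v+w,u-w:u+w]; print(u-w,v-w,400/2/w)
    out.append(cv2.resize(a,(400,400),interpolation=cv2.INTER_CUBIC))
cv2.imwrite("pics/6.png",np.hstack(out))
E
```

```text
12.95 [0.52609838 0.02810546 0.14368694] [ 1.03814880e-05  9.93789834e-01 -1.11272836e-01  3.47692035e-04] 0.008855201322716793 [-0.00652558 -0.20134053 -0.0410043 ]
scene clip_coil 0.49 [0.5123 0.1128 0.0036] [309. 223.]
scene clip_coil 0.48 [0.4762 0.4079 0.0075] [250. 331.]
scene clip_tip 0.57 [0.5031 0.2025 0.0052] [293. 251.]
scene clip_tip 0.53 [5.686e-01 4.204e-01 3.000e-04] [213. 316.]
scene pin_axis 0.65 [0.5058 0.0007 0.0516] [333. 183.]
scene pin_axis 0.24 [ 0.5059  0.003  -0.0018] [332. 196.]
293 155 6.666666666666667
wrist clip_coil 0.84 [0.518  0.1165 0.0078] [232. 216.]
wrist clip_coil 0.75 [0.4828 0.4065 0.009 ] [ 63. 279.]
wrist clip_tip 0.95 [0.5162 0.0329 0.0708] [315. 223.]
wrist clip_tip 0.77 [0.568  0.4172 0.0056] [ 37. 223.]
wrist pin_axis 0.64 [ 0.5036 -0.      0.0522] [359. 221.]
267 174 4.0
```

View pics/6.png

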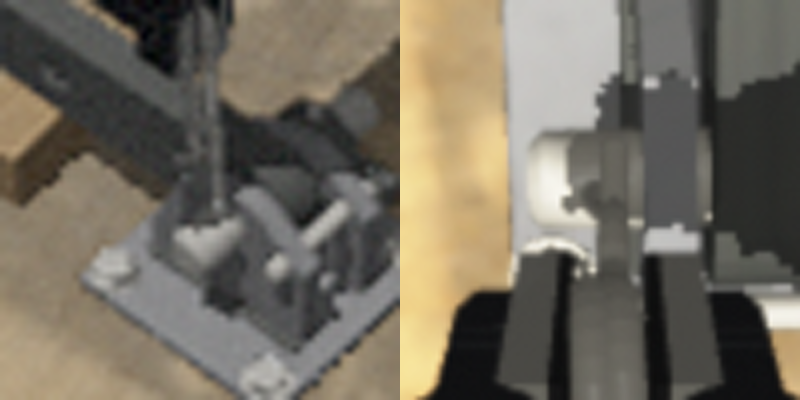

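Left crop: the tip hangs just above the pin at about (218,210). Right crop: the leg covers where the hole should be. The estimates agree to about 2 mm, so I lower gently and feel for it.

>>> step_arm(rows=[[[0, 0, -0.0015], 0, -1], [[0, 0, -0.003], 0, -1], [[0, 0, -0.0045], 0, -1], [[0, 0, -0.006], 0, -1], [[0, 0, -0.007], 0, -1]])

```text
time: 13.85
ee_pos: [0.5258, 0.028, 0.136]
orientation: [0.0, 0.994, -0.111, -0.0]
ft_force: [0.7, 0.4, -0.6]
width: 0.0088
grasp_force: 58.7
```

>>> step_arm(rows=[[[0, 0, -0.001], 0, -1], [[0, 0, -0.002], 0, -1], [[0, 0, -0.003], 0, -1], [[0, 0, -0.003], 0, -1], [[0, 0, -0.003], 0, -1]])

```text
time: 14.35
ee_pos: [0.5262, 0.028, 0.1338]
orientation: [0.0, 0.994, -0.111, 0.0]
ft_force: [-0.4, 0.4, 3.2]
width: 0.0087
grasp_force: 59.3
```

>>> step_arm(rows=[[[-0.0005, -0.0004, 0], 0, -1], [[-0.001, -0.0008, 0], 0, -1], [[-0.0015, -0.0012, 0], 0, -1], [[-0.002, -0.0014, 0], 0, -1], [[-0.002, -0.0014, 0], 0, -1]])

```text
time: 14.85
ee_pos: [0.5245, 0.0265, 0.1338]
orientation: [0.0, 0.994, -0.111, 0.001]
ft_force: [1.4, 1.0, 4.7]
width: 0.0087
grasp_force: 59.5
```

>>> step_arm(rows=[[[0, 0, -0.0005], 0, -1], [[0, 0, -0.001], 0, -1], [[0, 0, -0.001], 0, -1], [[0, 0, -0.001], 0, -1], [[0, 0, -0.001], 0, -1]])

```text
time: 15.35
ee_pos: [0.5248, 0.0264, 0.1334]
orientation: [0.0, 0.994, -0.111, 0.001]
ft_force: [0.1, 0.8, 8.3]
width: 0.0084
grasp_force: 60.0
```

>>> step_arm(rows=[[[0, 0, 0.001], 0, -1], [[-0.0001, 0.0005, 0.001], 0, -1], [[-0.0002, 0.001, 0.001], 0, -1], [[-0.0004, 0.0015, 0.001], 0, -1], [[-0.0005, 0.002, 0.001], 0, -1]])

```text
time: 15.85
ee_pos: [0.5232, 0.0283, 0.1332]
orientation: [0.0, 0.994, -0.111, -0.0]
ft_force: [-0.3, -0.8, 3.5]
width: 0.0089
grasp_force: 59.3
```

>>> step_arm(rows=[[[0.0001, 0.0005, 0], 0, -1], [[0.0002, 0.001, 0], 0, -1], [[0.0003, 0.0014, 0], 0, -1], [[0.0004, 0.0018, 0], 0, -1], [[0.0004, 0.0018, 0], 0, -1]])

```text
time: 16.35
ee_pos: [0.5232, 0.0307, 0.1328]
orientation: [-0.0, 0.994, -0.111, -0.001]
ft_force: [-1.7, 0.5, 2.4]
width: 0.0085
grasp_force: 59.0
```

>>> step_arm(rows=[[[0.0004, 0, 0], 0, -1], [[0.0008, -0.0001, 0], 0, -1], [[0.0012, -0.0001, 0], 0, -1], [[0.0016, -0.0002, 0], 0, -1], [[0.0016, -0.0002, 0], 0, -1]])

```text
time: 16.85
ee_pos: [0.5262, 0.0301, 0.1337]
orientation: [0.0, 0.994, -0.111, 0.001]
ft_force: [0.4, 0.8, 1.9]
width: 0.0087
grasp_force: 59.0
```

>>> step_arm(rows=[[[0.0004, 0, 0], 0, -1], [[0.0008, -0.0001, 0], 0, -1], [[0.0012, -0.0001, 0], 0, -1], [[0.0016, -0.0002, 0], 0, -1], [[0.0016, -0.0002, 0], 0, -1]])

```text
time: 17.35
ee_pos: [0.527, 0.0301, 0.133]
orientation: [-0.0, 0.994, -0.111, 0.0]
ft_force: [0.9, -0.6, -0.3]
width: 0.0087
grasp_force: 58.7
```

>>> step_arm(rows=[[[0, 0, -0.0007], 0, -1], [[0, 0, -0.0014], 0, -1], [[0, 0, -0.002], 0, -1], [[0, 0, -0.002], 0, -1], [[0, 0, -0.002], 0, -1]])

```text
time: 17.85
ee_pos: [0.527, 0.03, 0.1312]
orientation: [-0.0, 0.994, -0.111, -0.0]
ft_force: [1.0, -0.4, -1.3]
width: 0.0085
grasp_force: 58.6
```

>>> step_arm(rows=[[[0, 0, -0.001], 0, -1], [[0, 0, -0.002], 0, -1], [[0, 0, -0.003], 0, -1], [[0, 0, -0.004], 0, -1], [[0, 0, -0.005], 0, -1]])

```text
time: 18.35
ee_pos: [0.527, 0.03, 0.1262]
orientation: [-0.0, 0.994, -0.111, 0.0]
ft_force: [1.7, 0.3, 0.6]
width: 0.0089
grasp_force: 58.7
```

>>> step_arm(rows=[[[0, 0, -0.001], 0, -1], [[0, 0, -0.002], 0, -1], [[0, 0, -0.003], 0, -1], [[0, 0, -0.004], 0, -1], [[0, 0, -0.005], 0, -1]])

```text
time: 18.85
ee_pos: [0.527, 0.03, 0.1212]
orientation: [0.0, 0.994, -0.111, 0.0]
ft_force: [1.1, 0.7, -0.3]
width: 0.009
grasp_force: 58.7
```

>>> step_arm(rows=[[[0.0003, 0, -0.001], 0, -1], [[0.0003, 0, -0.002], 0, -1], [[0.0003, 0, -0.003], 0, -1], [[0.0003, 0, -0.004], 0, -1], [[0.0003, 0, -0.005], 0, -1]])

```text
time: 19.35
ee_pos: [0.5272, 0.03, 0.1162]
orientation: [-0.0, 0.994, -0.111, -0.0]
ft_force: [-0.0, -0.3, -0.4]
width: 0.009
grasp_force: 58.7
```

>>> step_arm(rows=[[[0, 0, -0.001], 0, -1], [[0, 0, -0.002], 0, -1], [[0, 0, -0.003], 0, -1], [[0, 0, -0.004], 0, -1], [[0, 0, -0.005], 0, -1]])

```text
time: 19.85
ee_pos: [0.528, 0.0299, 0.1117]
orientation: [0.0, 0.994, -0.111, 0.001]
ft_force: [1.2, -0.3, 2.0]
width: 0.009
grasp_force: 58.9
```

>>> step_arm(rows=[[[0, 0, -0.001], 0, -1], [[0, 0, -0.002], 0, -1], [[0, 0, -0.003], 0, -1], [[0, 0, -0.004], 0, -1], [[0, 0, -0.005], 0, -1]])

```text
time: 20.35
ee_pos: [0.528, 0.0299, 0.1068]
orientation: [0.0, 0.994, -0.111, 0.001]
ft_force: [4.8, -1.0, 3.5]
width: 0.0091
grasp_force: 59.2
```

>>> step_arm(rows=[[[0.0003, 0, -0.001], 0, -1], [[0.0003, 0, -0.002], 0, -1], [[0.0005, 0, -0.003], 0, -1], [[0.0005, 0, -0.004], 0, -1], [[0.0005, 0, -0.005], 0, -1]])

```text
time: 20.85
ee_pos: [0.5278, 0.03, 0.1009]
orientation: [0.0, 0.994, -0.111, 0.0]
ft_force: [4.9, -0.8, -0.1]
width: 0.0089
grasp_force: 58.9
```

>>> step_arm(rows=[[[0, 0, -0.001], 0, -1], [[0, 0, -0.002], 0, -1], [[0, 0, -0.003], 0, -1], [[0, 0, -0.004], 0, -1], [[0, 0, -0.005], 0, -1]])

```text
time: 21.35
ee_pos: [0.5274, 0.03, 0.0955]
orientation: [0.0, 0.994, -0.111, -0.0]
ft_force: [4.9, -0.7, 0.0]
width: 0.0087
grasp_force: 58.7
```

>>> step_arm(rows=[[[0, 0, -0.001], 0, -1], [[0, 0, -0.002], 0, -1], [[0, 0, -0.003], 0, -1], [[0, 0, -0.004], 0, -1], [[0, 0, -0.005], 0, -1]])

```text
time: 21.85
ee_pos: [0.5268, 0.0303, 0.0908]
orientation: [-0.0, 0.994, -0.111, -0.001]
ft_force: [0.7, -0.2, 0.6]
width: 0.009
grasp_force: 58.7
```

>>> step_arm(rows=[[[0, 0, -0.0005], 0, -1], [[0, 0, -0.001], 0, -1], [[0, 0, -0.001], 0, -1], [[0, 0, -0.001], 0, -1], [[0, 0, -0.001], 0, -1]])

```text
time: 22.35
ee_pos: [0.5275, 0.0301, 0.0902]
orientation: [-0.0, 0.994, -0.111, -0.0]
ft_force: [-1.4, 0.0, -0.4]
width: 0.0086
grasp_force: 58.7
```

```bash
python3 - <<'E'
from h import *
s=observe(); print(s["time"],s["ee_pos"],s["width"],s["ft_force"])
out=[]
for n in("scene","wrist"):
    im=snapshot(n)
    net(n,["clip_coil","clip_seat","clip_tip","collar"],k=2)
    C=cam(n)
    q=np.array([.5145,.0315,.07]); p=C[2].T@(q-C[1]); 
    if n=="wrist": r=np.hypot(*p[:2]); k=np.arctan2(r,p[2])/r*C[0]["fx"]
    else: k=C[0]["fx"]/p[2]
    u,v=int(C[0]["cx"]+p[0]*k),int(C[0]["cy"]+p[1]*k)
    w=35 if n=="scene" else 60; v=min(v,400-w); a=im[v-w:v+w,u-w:u+w]
    out.append(cv2.resize(a,(400,400),interpolation=cv2.INTER_CUBIC))
cv2.imwrite("pics/7.png",np.hstack(out))
E
```

```text
22.35 [0.52751184 0.03009888 0.09019053] 0.008620884614035993 [-1.38874585  0.0284146  -0.38048965]
scene clip_coil 0.59 [0.5117 0.1135 0.0012] [309. 224.]
scene clip_coil 0.55 [0.4742 0.4077 0.0096] [251. 331.]
scene clip_seat 0.69 [0.5028 0.1703 0.0047] [300. 242.]
scene clip_seat 0.48 [0.5332 0.4181 0.0038] [226. 323.]
scene clip_tip 0.74 [0.5026 0.2044 0.0045] [292. 252.]
scene clip_tip 0.73 [0.565  0.4174 0.0017] [215. 315.]
scene collar 0.53 [ 0.5005 -0.0258  0.0528] [339. 177.]
wrist clip_coil 0.86 [0.4782 0.4074 0.0067] [ 43. 301.]
wrist clip_coil 0.71 [0.5153 0.1173 0.0054] [220. 241.]
wrist clip_seat 0.92 [0.5156 0.033  0.0539] [319. 246.]
wrist clip_seat 0.84 [0.5336 0.4165 0.0063] [ 22. 263.]
wrist clip_tip 0.78 [ 0.5047  0.2068 -0.0016] [145. 263.]
wrist clip_tip 0.68 [0.5687 0.4168 0.0059] [ 12. 238.]
wrist collar 0.64 [ 0.5032 -0.029   0.0573] [417. 244.]
```

View pics/7.png

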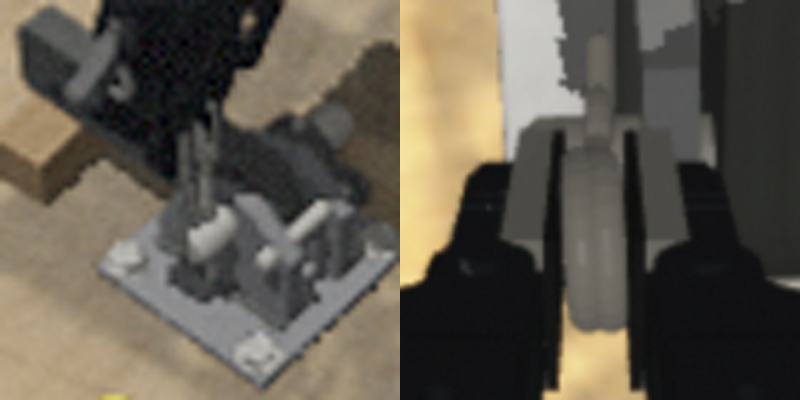

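The crops show the leg through the pin, with the foot below and beyond it at (598,50). The network puts the seat point at z = 0.054, and the force is about zero. I release and rise.

>>> step_arm(rows=[[[0, 0, 0], 0, -0.6], [[0, 0, 0], 0, -0.2], [[0, 0, 0], 0, 0], [[0, 0, 0], 0, 0], [[0, 0, 0.005], 0, 0]])

```text
time: 23.35
ee_pos: [0.5272, 0.0301, 0.0948]
orientation: [-0.0, 0.994, -0.111, -0.001]
ft_force: [-0.4, 0.5, -0.0]
width: 0.0425
grasp_force: 0.0
```

>>> step_arm(rows=[[[0, 0, 0.02], 0, 0], [[0, 0, 0.05], 0, 0], [[0, 0, 0.09], 0, 0], [[-0.03, 0, 0.11], 0, 0], [[-0.06, 0, 0.11], 0, 0]])

```text
time: 23.85
ee_pos: [0.4698, 0.0295, 0.2098]
orientation: [0.0, 0.994, -0.111, 0.004]
ft_force: [-0.2, 0.3, -0.2]
width: 0.0426
grasp_force: 0.0
```

```bash
python3 - <<'E'
from h import *
s=observe(); print(s["time"],s["ee_pos"],s["width"],s["ft_force"])
out=[]
for n in("scene","wrist"):
    im=snapshot(n)
    net(n,["clip_coil","clip_seat","clip_tip","collar","small_clip_coil"],k=3)
    C=cam(n)
    q=np.array([.5145,.0315,.07]); p=C[2].T@(q-C[1]); 
    if n=="wrist": r=np.hypot(*p[:2]); k=np.arctan2(r,p[2])/r*C[0]["fx"]
    else: k=C[0]["fx"]/p[2]
    u,v=int(C[0]["cx"]+p[0]*k),int(C[0]["cy"]+p[1]*k)
    w=35 if n=="scene" else 50; v=min(v,400-w); a=im[v-w:v+w,u-w:u+w]
    out.append(cv2.resize(a,(400,400),interpolation=cv2.INTER_CUBIC))
cv2.imwrite("pics/8.png",np.hstack(out))
E
```

```text
23.85 [0.46977128 0.02951975 0.20975761] 0.042644258161703696 [-0.18518457  0.3081772  -0.18191744]
scene clip_coil 0.68 [0.524  0.029  0.1014] [321. 175.]
scene clip_coil 0.59 [0.475  0.4082 0.0068] [250. 332.]
scene clip_seat 0.69 [0.5306 0.4176 0.0021] [227. 323.]
scene clip_seat 0.61 [0.5103 0.0346 0.056 ] [325. 190.]
scene clip_seat 0.61 [0.5049 0.1691 0.0042] [299. 241.]
scene clip_tip 0.7 [0.5638 0.4191 0.002 ] [215. 316.]
scene clip_tip 0.58 [0.5094 0.035  0.0169] [325. 200.]
scene clip_tip 0.5 [0.5076 0.2026 0.0047] [291. 251.]
scene collar 0.49 [ 0.4973 -0.0251  0.053 ] [340. 177.]
scene small_clip_coil 0.38 [0.5323 0.2814 0.0774] [259. 257.]
wrist clip_coil 0.84 [0.5263 0.0283 0.1059] [305. 130.]
wrist clip_coil 0.82 [0.4819 0.4082 0.008 ] [ 74. 227.]
wrist clip_coil 0.6 [0.5147 0.1163 0.0068] [236. 154.]
wrist clip_seat 0.96 [0.5058 0.1661 0.0066] [199. 172.]
wrist clip_seat 0.88 [0.5282 0.4167 0.0065] [ 61. 199.]
wrist clip_tip 0.79 [ 0.505   0.206  -0.0025] [175. 179.]
wrist clip_tip 0.75 [0.5704 0.4205 0.0055] [ 52. 173.]
wrist collar 0.58 [ 0.5021 -0.0319  0.0545] [374. 138.]
wrist small_clip_coil 0.74 [0.5354 0.2815 0.0826] [ 83. 186.]
```

View pics/8.png

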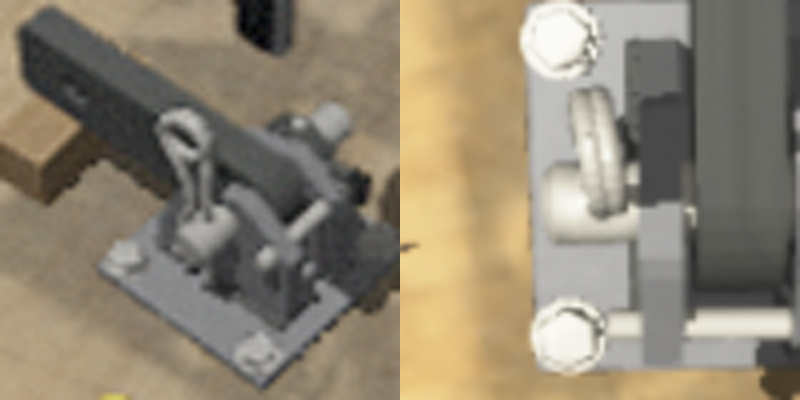

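The crops show the clip upright on the pin end at about (190,170) left and (597,150) right. Its coil sits at the seated height, the collar is against the cheek, and the small clip is still in the block. The gripper is clear.

```bash
python3 -c "
from station import *
print(hand_in())"
```

```text
the job is handed in; nothing more can be done
None
```

I pushed the pin home until the collar bore on the bracket. The larger clip's straight leg is through the cross hole with the sprung arm over the shank, leaning or turned about 7° in the last picture, and the job is handed in (about 24 s used, result not reported).

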